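# Throw the jig's toggle clamp with an extension bar

### The arm

A 6-joint arm with a two-finger parallel gripper is mounted at the origin on a cart in front of the work surface, level with it; the furniture and walls round the work are solid. World frame = base frame: x ahead of the robot, y to its left, z up, the work surface at z = 0. Lengths are in m, angles in rad, forces in N, time in s.
With the tool pointing down it reaches from about 0.275 to 0.875 m from the base axis. Payload 12.5 kg.
Tool frame: the origin (TCP) lies on the centre line of the jaws, within the pads' length; the fingertips stand r.finger_overhang ahead of it and the grasp point (between the pads) lies 3 mm ahead of it (r.finger_overhang is the distance from the TCP to the fingertips, in m); z points along the fingers, y is the line along which they close (so a half turn about z gives the same grasp; the last joint's range is limited). The gripper opens to 85 mm and grips with 20 to 120 N. Pads are 22 mm wide; open, the fingers measure 114 mm over their backs; the gripper's body (76 mm by 85 mm) begins 54 mm behind the grasp point. The pads swing forward as they close: fully open they stand 13 mm farther back than shut.
Start: joints at [1.241, 0.351, 1.652, -0, 1.139, -0.085], TCP at [0.133, 0.534, 0.253] pointing down, gripper open.
Joint ranges: [-2.75, 2.75], [-0.79, 2.1], [0.01, 2.65], [-1.57, 4.71], [0.07, 3.14], [-2.87, 2.87]. Speed limits (rad/s): [2.22, 2.22, 2.79, 3.14, 3.14, 3.14].

### API

Orientations are given as a unit quaternion [x, y, z, w].
In Python, from cell import r, optics gives the robot as it stands. The module is installed in compiled form; this text tells all that it offers. Calls block until the motion is done:
- r.move_to(position, orientation): joint-space move of the TCP to a pose.
- r.move_linear(position, rot=None, vel=0.15): straight line of the TCP; rot=None keeps the orientation; vel is the mean speed in m/s.
- r.set_joints(angles): joint-space move.
- r.set_gripper(opening, squeeze=None): opening from 0.0 (shut) to 1.0 (fully open); squeeze is the grip in N (None keeps the last); returns when the fingers have stopped.
- r.sleep(seconds).
- r.inverse_kinematics(position, orientation): joint angles nearest the present ones, or None.
- optics.get_image(name): name is "scene" or "top" or "wrist"; returns a dict with "pixels" (400x640x3 uint8, red, green, blue), "depth" (400x640 float32, m along the optical axis (not along the pixel's ray), 0 where there is no reading), "fx", "fy", "cx", "cy" (pixels), "camera_from_world" (4x4, takes a point from world to camera coordinates); the wrist camera has in their place "mount" (4x4, takes a point from camera to tool coordinates, whose origin is the TCP and whose axes are the flange's). Camera axes: x right, y down, z forward; pixel columns grow to the right and rows downward; lengths in m; the calibration is good to about 2 mm. A picture is of the moment at which its call begins: read the wrist's pose just before it.
A pose or a line that the arm cannot do raises r.PlanningError and nothing moves.
- r.hand_in(): hands the job in; it is judged then, once.
Readings, each from a call of its own:
- r.current_t(): time.
- r.current_q(): joint angles.
- r.current_qvel(): joint speeds.
- r.current_effort(): joint torques, N m.
- r.current_tool_pos(): TCP position.
- r.current_ee_rot(): TCP orientation.
- r.current_contact_force(): force on the tool from outside, world axes, zero at the start.
- r.current_torque(): the same for the moment, N m.
- r.current_opening(): opening from 0.0 (shut) to 1.0 (fully open).
- r.current_finger_force(): force on a finger pad.
Only numpy, scipy, OpenCV 4.12 (cv2) and the standard library are available. Lean on these libraries where they do the work, as an engineer would, in place of code of your own. Each camera call takes 0.05 s, during which the arm holds its last target. There are 200 camera calls.

### The job

The toggle clamp that holds the circuit board in the aluminium jig is still open, and its short lever is stiff. Fit the steel channel bar over the lever from above as an extension, swing the lever with it past the dead point so that the clamp snaps fully closed, then lift the bar off and lay it (do not drop it) on the table and let go. Move the lever only with the bar, never with the gripper itself.

Things in the scene. Friction and masses are not known exactly. Their poses are not given: they have to be found in the camera images.
- bar_centre (a point): Centre of the extension bar: plain bright steel channel (upside-down U), 180 long, 32 wide, 24 mm high, 0.16 kg, lying open side down right of the jig. Inside 26 mm wide, 20 mm deep, open at both ends: either end fits over the lever. Point: half-way along and half-way up (12 mm over its underside). x along its length, z up.
- lever_pivot (a point): Clamp lever: short steel stub 10 mm wide, swings level about an upright pivot bolt (18 mm dia., same height). Origin: on the pivot's axis at table height. The stub runs 65 mm from there along -x, 38 to 56 mm above the table; z up. Fully fitted, the bar rests on the stub, its centre 48 mm above the table; best with its length along the stub and its centre about 110 mm from the pivot.
- clamp_lever (a joint): Lever swing, rad: 0 open (as found, tip toward the robot and to its left), growing counter-clockwise from above (tip goes to the right), 1.1 closed at its stop. Dead point 0.75: before it a spring (about 0.6 N m) drives the lever back open, past it (0.4 N m) on to 1.1, where it stays. It lags up to 0.15 rad behind a bar turned about the pivot, for the play.
- jig: The fixed jig: aluminium base 175 x 88 x 10 mm with the clamp and a circuit board. Origin at table height on the lever's pivot axis; x runs from the pivot to the board, y left, z up. The base spans x -31 to +144 mm, the plunger guide x 61 to 81; on the lever's side of the pivot nothing but lever and bolt is higher than 34 mm.

How it is judged:
On the way, in this order (a step that is already met when the one before it is completed fails the run):
1. the held bar is fitted over the lever, fully down on it (height (world z) of bar_centre between 0.04 and 0.058 m and x of bar_centre in the frame of lever_pivot between -0.145 and -0.07 m and y of bar_centre in the frame of lever_pivot between -0.024 and 0.024 m and angle between the x axis of bar_centre and the x axis of lever_pivot, either way round below 0.35 rad and value of joint clamp_lever below 0.7 rad), for 0.1 s.
2. the lever is past its dead point with the bar still on it (value of joint clamp_lever above 0.8 rad and height (world z) of bar_centre between 0.035 and 0.066 m and horizontal distance between bar_centre and lever_pivot below 0.15 m and angle between the x axis of bar_centre and the x axis of lever_pivot, either way round below 0.5 rad), for 0.05 s.
At the end, for the whole second after the job is handed in: The lever stands closed at its stop (above 1.0 of 1.1 rad), and the bar lies at rest on the table (its centre below 30 mm), off the lever and released (value of joint clamp_lever above 1 rad and height (world z) of bar_centre between 0 and 0.03 m and linear speed of channel_bar below 0.03 m/s and contact force between channel_bar and clamp_lever below 0.2 N); the robot touches nothing.
It fails at once if the gripper or arm pushed the lever itself (contact force between any of the fingers, the arm and clamp_lever above 1.5 N).
It fails at once if the bar was dropped (in free fall with its centre more than 60 mm above the table) (height (world z) of bar_centre above 0.06 m and contact force between channel_bar and anything else below 0.05 N).
It also fails if it takes over 51 s, if anything falls off the work surface, if the arm or the gripper's body presses on something with over 40 N, if the wrist force passes 120 N, or if a joint passes its speed limit or range.

## Working session

There is one attempt and no reset: what is moved stays moved. The work goes in short steps, each a Python script; the robot and the scene stay as the last script left them, time stands still between calls to the robot, and variables do not carry over. Pictures are saved under pics/ and viewed, at most 10 in all, crops included, and the job is handed in when it is done.

```bash
mkdir -p pics
python3 - <<'E'
from cell import r, optics
import cv2,numpy as np
for n in("top","scene"):
    d=optics.get_image(n); cv2.imwrite(f"pics/{n}0.png",d["pixels"][:,:,::-1]); np.savez(f"{n}0.npz",**{k:v for k,v in d.items()})
    print(n,d["fx"],d["cx"],np.round(np.linalg.inv(d["camera_from_world"]),3))
print(r.finger_overhang,r.current_t(),r.current_ee_rot())
E
```

```text
top 501.02750774249927 317.45755440499835 [[-0.002 -0.981  0.193  0.357]
 [-0.999  0.008  0.031 -0.102]
 [-0.032 -0.192 -0.981  0.952]
 [ 0.     0.     0.     1.   ]]
scene 486.9427008975429 318.55265076967993 [[ 0.789 -0.453  0.415  0.186]
 [-0.614 -0.6    0.513 -0.526]
 [ 0.017 -0.659 -0.752  0.677]
 [ 0.     0.     0.     1.   ]]
0.022 0.1 [ 1.22100103e-01  9.92517640e-01 -5.35497908e-04 -1.10677349e-04]
```

View pics/top0.png

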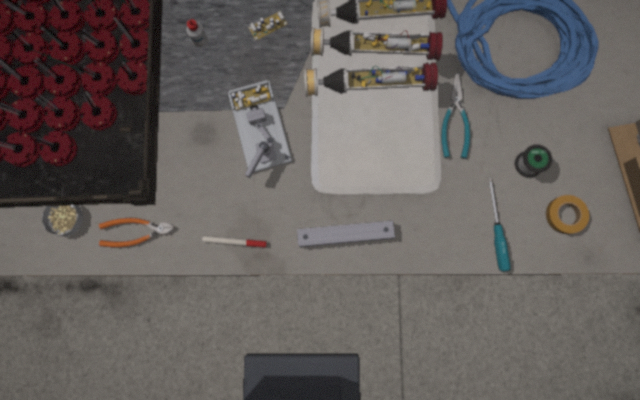

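View pics/scene0.png

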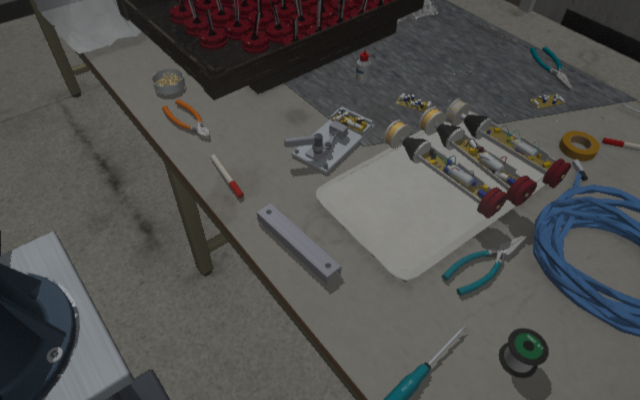

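The top view shows the bar near pixel (346,234), the jig around (260,127) and the lever stub running from about (267,147) to (249,172). Next I'll turn depth into world points for the bar and lever.

```bash
cat > h.py <<'E'
import numpy as np,cv2
def world(d):
    D=d["depth"].astype(float); v,u=np.mgrid[:D.shape[0],:D.shape[1]]
    P=np.stack([(u-d["cx"])/d["fx"]*D,(v-d["cy"])/d["fy"]*D,D],-1)
    W=np.linalg.inv(d["camera_from_world"]); return P@W[:3,:3].T+W[:3,3]
def rect(P):
    (c,s,a)=cv2.minAreaRect(P[:,:2].astype(np.float32)*1000); return c,s,a
E
python3 - <<'E'
from h import *
for n in("top","scene"):
    d=np.load(f"{n}0.npz"); W=world(d); z=W[...,2]
    np.set_printoptions(precision=4,suppress=True)
    ok=d["depth"]>0
    def box(x0,x1,y0,y1,z0,z1): return ok&(W[...,0]>x0)&(W[...,0]<x1)&(W[...,1]>y0)&(W[...,1]<y1)&(z>z0)&(z<z1)
    b=box(.2,.5,-.4,.05,.014,.04)
    nl,lab,st,cen=cv2.connectedComponentsWithStats(b.astype(np.uint8))
    for i in range(1,nl):
        if st[i,4]>150: P=W[lab==i]; print(n,"bar?",st[i],P.mean(0),rect(P))
    t=box(.3,.7,-.15,.15,-.01,.01);print("table z",np.median(z[t]))
    for zr in((.036,.075),(.006,.016)):
        b=box(.38,.66,-.05,.15,*zr)
        nl,lab,st,cen=cv2.connectedComponentsWithStats(b.astype(np.uint8))
        for i in range(1,nl):
            if st[i,4]>30: P=W[lab==i]; print(n,zr,st[i],P.mean(0),np.percentile(P[:,2],[5,50,95]),rect(P))
d=np.load("top0.npz");p=d["pixels"][70:190,210:310,::-1]
W=world(d);z=W[70:190,210:310,2];h=cv2.applyColorMap(np.clip(z/.08*255,0,255).astype(np.uint8),2)
cv2.imwrite("pics/jig.png",cv2.resize(np.hstack([p,h]),(800,480),interpolation=cv2.INTER_CUBIC))
E
```

```text
top bar? [ 297  220   98   26 1689] [ 0.4643 -0.1246  0.023 ] ((464.7821350097656, -124.45811462402344), (32.421226501464844, 180.0394744873047), 4.874804496765137)
table z -0.0009707865461914267
top (0.036, 0.075) [245 141  24  37 291] [0.6023 0.0391 0.0525] [0.0421 0.0539 0.0572] ((600.1912231445312, 39.26601028442383), (17.5393123626709, 72.87940979003906), 66.98394012451172)
top (0.006, 0.016) [240 135  26  32 407] [0.6375 0.0592 0.0092] [0.0066 0.0088 0.0123] ((633.300537109375, 50.88579559326172), (63.65019226074219, 48.202171325683594), 12.325504302978516)
top (0.006, 0.016) [254 135  38  37 609] [0.6225 0.0088 0.0099] [0.0065 0.0094 0.015 ] ((626.8646240234375, 22.487205505371094), (59.546714782714844, 76.77735900878906), 16.063072204589844)
top (0.006, 0.016) [202 236  65  12 410] [0.4516 0.0845 0.0106] [0.0074 0.0107 0.0139] ((452.1170654296875, 86.19291687011719), (121.60008239746094, 12.6620454788208), 84.58336639404297)
scene bar? [ 257  203   84   78 1915] [ 0.4647 -0.1303  0.0245] ((466.40142822265625, -124.54725646972656), (34.18254089355469, 180.40557861328125), 5.268301010131836)
table z 0.001156346520519158
scene (0.036, 0.075) [284 133  39  15 385] [0.6034 0.0368 0.0513] [0.0402 0.0528 0.0587] ((603.3302001953125, 40.43608856201172), (19.372339248657227, 73.9054946899414), 60.466983795166016)
scene (0.006, 0.016) [291 144  51  29 623] [0.6203 0.0168 0.0112] [0.0076 0.0113 0.0142] ((626.4970092773438, 26.818729400634766), (60.12882995605469, 89.87104034423828), 15.938000679016113)
scene (0.006, 0.016) [210 154  34  44 330] [0.4522 0.0807 0.0123] [0.0078 0.0128 0.0153] ((453.91839599609375, 86.21636199951172), (123.67608642578125, 13.134255409240723), 84.56424713134766)
```

View pics/jig.png

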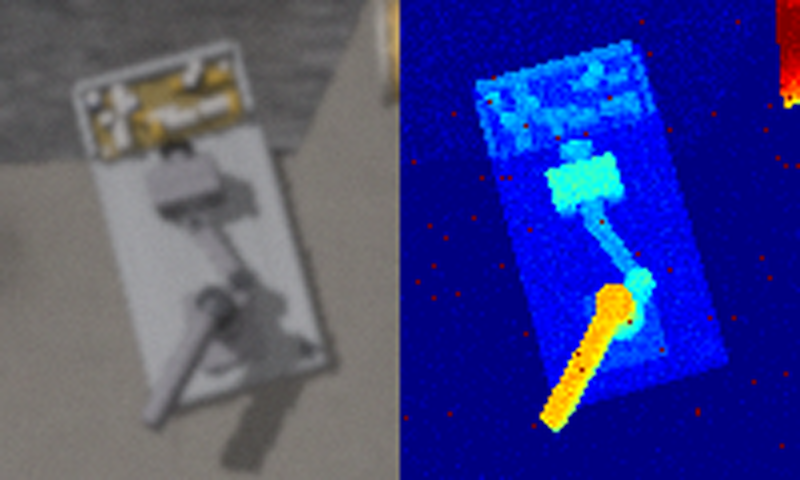

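The crop and height map show the lever in yellow. It runs from the pivot at about crop (615,300) to the tip at (553,425), and the measured length of 73–74 mm matches the expected 65+9. Next I'll fit it more closely and plan the motion with inverse kinematics.

```bash
cat >> h.py <<'E'
from scipy.spatial.transform import Rotation as R
def lever(d,lo=.047,hi=.066,box=(.5,.7,-.08,.12)):
    W=world(d); m=(d["depth"]>0)&(W[...,0]>box[0])&(W[...,0]<box[1])&(W[...,1]>box[2])&(W[...,1]<box[3])&(W[...,2]>lo)&(W[...,2]<hi)
    nl,lab,st,_=cv2.connectedComponentsWithStats(m.astype(np.uint8)); P=W[lab==1+st[1:,4].argmax()][:,:2]
    v=None; S=P
    for _ in range(4):
        vx,vy,x,y=cv2.fitLine(S.astype(np.float32),cv2.DIST_HUBER,0,1e-4,1e-4).ravel()
        v=np.array([vx,vy]); v*=-np.sign(v[0]); c=np.array([x,y]); t=(P-c)@v; tip=t.max(); S=P[(t>tip-.052)]
    t0,t1=np.percentile(t,[.3,99.7]); return dict(ang=np.arctan2(v[1],v[0]),length=t1-t0,pivot_tip=c+v*(t1-.065),pivot_bolt=c+v*(t0+.009),n=len(P))
def rot(a): # tool down, tool y perpendicular to a bar along angle a (x along bar)
    return R.from_matrix(np.array([[np.cos(a),np.sin(a),0],[np.sin(a),-np.cos(a),0],[0,0,-1]])).as_quat()
E
python3 - <<'E'
from h import *
from cell import r
for n in("top","scene"): print(n,lever(np.load(n+"0.npz")))
pv=np.array([.6275,.0235]);a=np.radians(152.); b0=np.radians(95.)
for k in (0,np.pi):
  for c,ang in (((.4655,-.1245),b0),*[(pv+.11*np.array([np.cos(a+s),np.sin(a+s)]),a+s) for s in(0,.55,1.1)]):
    q=r.inverse_kinematics([*c,.05],rot(ang+k)); print(k,np.round(ang,2),q if q is None else np.round(q,2))
E
```

```text
top {'ang': np.float32(2.6319227), 'length': np.float64(0.07261159815946032), 'pivot_tip': array([0.62552063, 0.025945  ]), 'pivot_bolt': array([0.62430869, 0.02662239]), 'n': 251}
scene {'ang': np.float32(2.6473386), 'length': np.float64(0.07358582885464013), 'pivot_tip': array([0.62654682, 0.02437202]), 'pivot_bolt': array([0.62618221, 0.0245685 ]), 'n': 287}
0 1.66 [-0.36  0.56  1.96 -0.    0.62 -0.45]
0 2.65 [ 0.05  0.62  1.82 -0.    0.7  -1.03]
0 3.2 [-0.06  0.6   1.87 -0.    0.67 -1.69]
0 3.75 [-0.16  0.63  1.81 -0.    0.7  -2.34]
3.141592653589793 1.66 [-0.36  0.56  1.96 -0.    0.62  2.7 ]
3.141592653589793 2.65 [ 0.05  0.62  1.82 -0.    0.7   2.11]
3.141592653589793 3.2 [-0.06  0.6   1.87 -0.    0.67  1.45]
3.141592653589793 3.75 [-0.16  0.63  1.81 -0.    0.7   0.8 ]
```

Both cameras agree to within 2 mm: pivot at about (0.6255, 0.0253), stub direction 2.64 rad. Now I'll grasp the bar.

```bash
cat >> h.py <<'E'
PV=np.array([.6255,.0253]); A=2.64; BC=(.4652,-.1245); BA=1.658; OFF=.015
E
python3 - <<'E'
from h import *
from cell import r, optics
r.set_gripper(1.0)
r.move_to([*BC,.12],rot(BA)); r.move_linear([*BC,.027]); print(r.current_contact_force())
r.set_gripper(0.0,squeeze=100); print("opening",r.current_opening()*85,r.current_finger_force())
r.move_linear([*BC,.16])
c=PV+.11*np.array([np.cos(A),np.sin(A)])
r.move_to([*c,.16],rot(A))
print(r.current_tool_pos(),r.current_opening()*85,r.current_contact_force(),r.current_t())
for n in("top","scene"):
    d=optics.get_image(n); np.savez(n+"1.npz",**d)
    if n=="scene": cv2.imwrite("pics/scene1.png",d["pixels"][:,:,::-1])
    W=world(d);z=W[...,2]; m=(d["depth"]>0)&(abs(z-.157)<.006)&(np.hypot(W[...,0]-c[0],W[...,1]-c[1])<.11)
    print(n,m.sum(),rect(W[m]),np.median(z[m])) if m.sum()>20 else print(n,m.sum())
E
```

```text
[-0.28309646  0.14705936 -0.11805159]
opening 29.855445893182296 100.13271152973175
[0.52869311 0.0774166  0.15945458] 29.711604726043344 [-0.17532286 -0.18166649 -2.14718661] 6.1917
top 508 ((561.044189453125, 53.636146545410156), (31.866178512573242, 100.6339111328125), 67.85053253173828) 0.1546390347048665
scene 1304 ((526.669189453125, 70.92930603027344), (47.64183807373047, 178.7102813720703), 60.29914855957031) 0.15690942831435511
```

View pics/scene1.png

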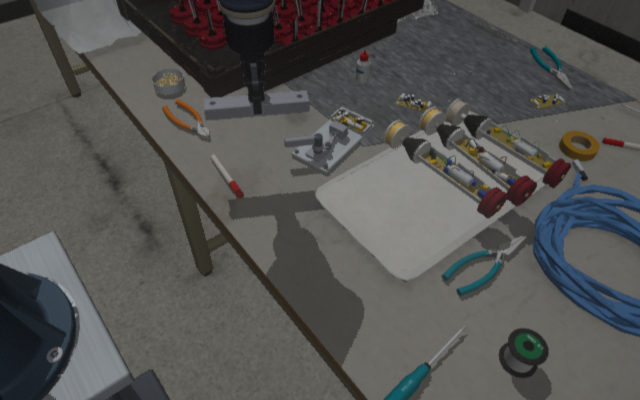

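The bar is held level at its centre: ends near (207,108) and (310,97), gripper at (257,100), and its direction matches the stub. Lowering it onto the lever now.

Run:
```python
from h import *
from cell import r, optics
c=PV+.11*np.array([np.cos(A),np.sin(A)])
for z in(.085,.075,.07,.067,.064): 
    r.move_linear([*c,z],rot(A),vel=.06); f=r.current_contact_force(); print(z,r.current_tool_pos()[2],np.round(f,1))
    if f[2]>12: break
r.sleep(.2)
d=optics.get_image("scene"); np.savez("scene2.npz",**d)
cv2.imwrite("pics/scene2.png",cv2.resize(d["pixels"][50:210,170:410,::-1],(720,480),interpolation=cv2.INTER_CUBIC)); print(r.current_t())
```

```text
0.085 0.08535148474292154 [ 0.3 -1.1 -1.5]
0.075 0.07449484382279634 [-0.1 -0.7 -1.6]
0.07 0.06969768444948424 [-0.1  0.4 -2. ]
0.067 0.06686914123705079 [ 0.7  0.1 -2. ]
0.064 0.06390003112533467 [-0.   0.6 -1.5]
9.0083
```

View pics/scene2.png

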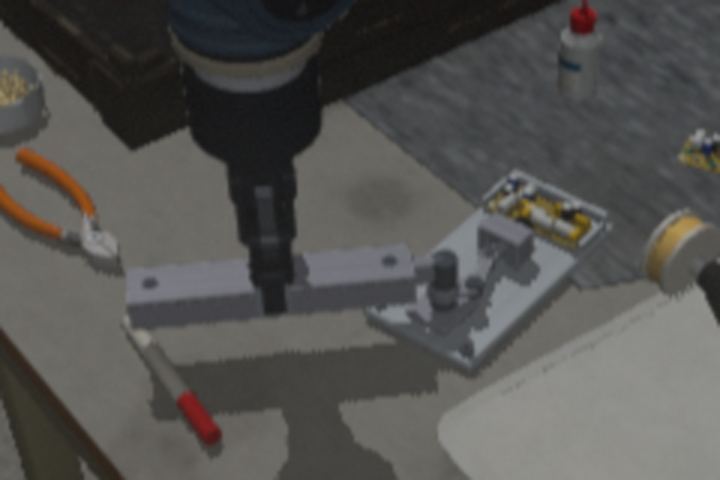

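The bar is over the stub: its end at crop (413,280) has the stub going into it, just short of the bolt at (443,280), with no contact force. Swinging now.

Run:
```python
from h import *
from cell import r, optics
def go(s,vel): 
    a=A+s; r.move_linear([*(PV+.11*np.array([np.cos(a),np.sin(a)])),.064],rot(a),vel=vel)
for i,s in enumerate(np.linspace(0,1.08,14)[1:]):
    go(s,.05); print(round(s,2),np.round(r.current_contact_force(),1),np.round(r.current_torque()[2],2))
r.sleep(.4); print(np.round(r.current_contact_force(),1),r.current_tool_pos(),r.current_t())
d=optics.get_image("scene")
cv2.imwrite("pics/scene3.png",cv2.resize(d["pixels"][50:250,150:410,::-1],(780,600),interpolation=cv2.INTER_CUBIC))
```

```text
0.08 [-0.4  0.8 -0.4] -0.01
0.17 [ 2.8  5.4 -2.8] 0.32
0.25 [ 4.9  6.2 -5. ] 0.25
0.33 [ 5.3  6.4 -5.2] 0.26
0.42 [ 5.4  5.7 -3.9] 0.18
0.5 [ 4.2  5.4 -2.7] 0.2
0.58 [ 2.6  4.  -1.1] 0.17
0.66 [ 1.1  3.3 -1.8] 0.12
0.75 [ 1.3  3.  -1.1] 0.12
0.83 [-0.3  0.1 -3.2] 0.04
0.91 [-0.  -0.6 -1.4] 0.04
1.0 [-0.  -0.1 -1.7] -0.02
1.08 [-0.1 -0.5 -1.5] 0.02
[-0.6 -0.5 -2.6] [ 0.5333319  -0.03472992  0.06398567] 13.7417
```

View pics/scene3.png

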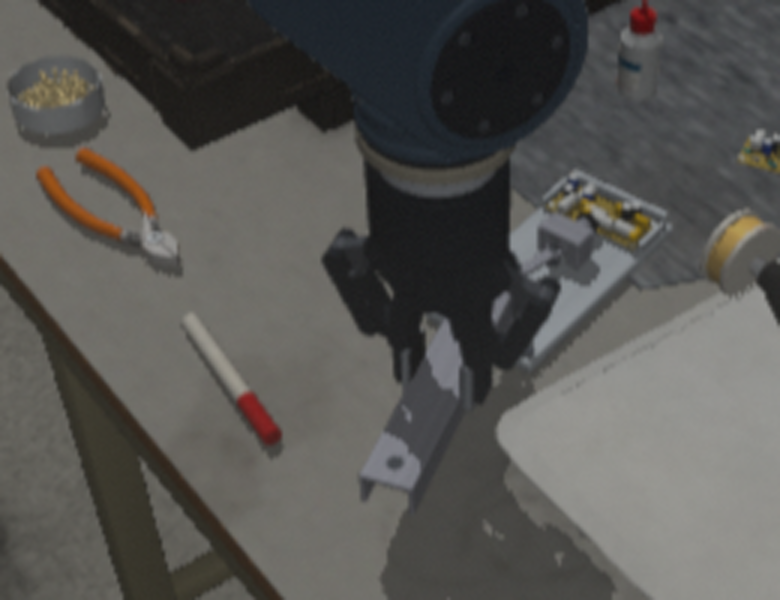

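The bar has swung round, with its near end at crop (390,470). The resisting force vanished near 0.8 rad, so the lever has snapped over, though the gripper hides it. I'll lift straight off and measure the lever before laying the bar down.

Run:
```python
from h import *
from cell import r, optics
p=r.current_tool_pos(); r.move_linear([p[0],p[1],.15],vel=.12)
r.move_to([*BC,.14],rot(BA))
for n in("top","scene"):
    d=optics.get_image(n); l=lever(d); a=l["ang"]%(2*np.pi); print(n,l,"swing",a-A)
print(r.current_t(),r.current_opening()*85,r.current_contact_force())
```

```text
top {'ang': np.float32(-2.5183287), 'length': np.float64(0.07264396449025458), 'pivot_tip': array([0.62650087, 0.02851085]), 'pivot_bolt': array([0.6253998 , 0.02771935]), 'n': 237} swing 1.1248567Traceback (most recent call last):
  File "<stdin>", line 6, in <module>
  File "h.py", line 11, in lever
    nl,lab,st,_=cv2.connectedComponentsWithStats(m.astype(np.uint8)); P=W[lab==1+st[1:,4].argmax()][:,:2]
                                                                                 ~~~~~~~~~~~~~~~^^
ValueError: attempt to get argmax of an empty sequence
```

The lever measures about 1.12 rad, so it is closed. Laying the bar down.

Run:
```python
from h import *
from cell import r, optics
r.move_linear([*BC,.035],vel=.12)
for z in np.arange(.031,.0245,-.001):
    r.move_linear([*BC,z],vel=.03); f=r.current_contact_force()[2]; print(round(z,3),round(f,1))
    if f>4: break
r.set_gripper(1.0); r.sleep(.2); p=r.current_tool_pos()
r.move_linear([*BC,.14]); r.move_to([.40,-.30,.25],rot(BA)); print(r.current_opening(),r.current_t())
for n in("top","scene"):
    d=optics.get_image(n);W=world(d);z=W[...,2]
    m=(d["depth"]>0)&(z>.014)&(z<.04)&(np.hypot(W[...,0]-BC[0],W[...,1]-BC[1])<.12); print(n,rect(W[m]),np.median(z[m]))
    try: print(lever(d)["ang"]%(2*np.pi)-A)
    except Exception as e: print(e)
cv2.imwrite("pics/end.png",d["pixels"][:,:,::-1])
```

```text
0.031 -2.4
0.03 -1.9
0.029 -1.6
0.028 -1.8
0.027 14.8
0.9962532617000629 21.25
top ((516.8582763671875, -125.42428588867188), (136.6822052001953, 190.6509552001953), 4.9964680671691895) 0.026137194961632193
1.1255031
scene ((514.392822265625, -124.93997192382812), (130.06947326660156, 189.85829162597656), 4.89997673034668) 0.02593733517920266
attempt to get argmax of an empty sequence
```

View pics/end.png

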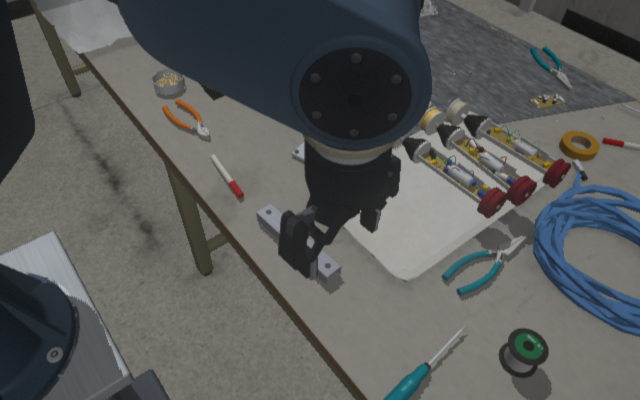

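The bar lies flat in its original place, with ends near (262,212) and (335,272). The gripper is open well above it, and the lever still reads about 1.12 rad.

```bash
python3 -c "
from cell import r
print(r.hand_in())"
```

```text
the job is handed in; nothing more can be done
None
```

The job is handed in: the clamp was swung closed with the bar (the lever measured about 1.12 rad in the top camera), and the bar was laid back on the table and released; the hand-in returned no verdict.

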